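# Set up the suction tray for dry-cleaning an old book

## Task

Get the suction tray ready for dry-cleaning the old book: first push the book across the slotted deck until it lies flush and square against the tray's rear stop, then lower the clear shield all the way down over it. After that turn the suction selector's black pointer the shorter way round until it points at the blue port, and only then swing the red-knobbed fan lever fully over, away from the robot. Do not knock the other things on the bench about.

Things in the scene. Friction and masses are not known exactly. Their poses are not given: they have to be found in the camera images.
- tray: Fixed aluminium suction tray, 290 mm deep (x) by 300 mm wide (y); slotted deck 50 mm above the bench. Origin under its centre; x points from its open front (blue stripe) to its rear. Rear stop: wall whose front face is at x = +120 mm, top 108 mm above the bench. Side cheeks, 272 mm apart, are 110 mm high behind x = -77 mm; before that a 10 mm curb. A low duct lies behind the stop.
- book_center (a point): Centre of the old brown book lying flat on the deck: 160 mm (x, towards the stop) by 200 mm (y) by 35 mm thick, 0.5 to 1 kg; slides on the deck, spine towards the stop. Home: square, rear face against the stop, which puts this point at x = +40 mm in the tray's frame.
- shield_hinge (a point): Middle of the shield's hinge line, fixed to the tray: at x = +125 mm, 112 mm above the bench; the hinge line runs along the tray's y. Does not move with the shield.
- shield (a joint): Opening angle (rad) of the clear shield: 0 = fully down, level over the tray; starts raised at 1.1 to 1.3, leaning towards the robot over the deck. A clear sheet 280 mm wide (tray y), 5 mm thick, reaching 195 mm from the hinge line towards the tray's front; underside 112 mm above the bench when down. The hinge is stiff: it stays at any angle and takes 1 to 3 N at the edge to lower.
- shield_edge (a point): Middle of the top of the aluminium lip along the shield's free edge (moves with it), 192 mm from the hinge line and 18 mm above the sheet's underside. The lip, 6 mm thick, stands 13 mm above the sheet's outer face, on an 18 mm wide, 9 mm thick edge strip.
- selector: Six-way suction selector valve fixed to the bench: a round white dial 256 mm across, top face 70 mm above the bench, with a coloured mark near the rim for each of six ports 60 degrees apart. Origin on the dial's axis at bench height; x points to the blue mark (115 mm out); counter-clockwise from above follow yellow, white, red, black, green. Only the pointer turns.
- pointer (a joint): Angle (rad) of the selector's black pointer from blue, counter-clockwise positive from above: 0 and 6.283 both point at blue. Starts between 1.1 and 5.18, turns endlessly both ways without stops or clicks, is stiff (about 3 N at 80 mm from the axis) and stays where it is left.
- pointer_tip (a point): Pointed end of the pointer, 96 mm from the axis, 96 mm above the bench. The pointer is a straight black bar with a white line on top, 22 mm wide, 84 to 108 mm above the bench (14 mm clear of the dial), from this tip through a 60 mm wide hub to a short blunt tail 45 mm on the other side.
- blue_mark (a point): Fixed point where the pointer's tip has to be to point at blue: 96 mm from the dial's axis, 96 mm above the bench.
- starter: Fan starter, a grey box 90 by 64 by 34 mm fixed to the bench, with the lever on a black block on top. Origin: under its centre; its x axis points away from the robot, the way the lever has to go.
- fan_lever (a joint): Angle (rad) of the fan lever: 0 = off, leaning towards the robot; 1.0 = on, leaning the same amount away. It swings about the starter's y axis 56 mm above the bench and stays where it is left; it takes about 1 N.
- fan_lever_tip (a point): Centre of the red ball (26 mm across) on the fan lever, 80 mm from its pivot line; the stem below is a steel rod 10 mm thick.
- sponge: Bystander: blue cleaning sponge block, 80 by 50 by 35 mm, loose between tray and selector. Origin under its centre.
- pencil: Bystander: dark pencil 180 mm long, 8 mm thick, lying beyond the selector. Origin at its middle, underneath.
- bone_folder: Bystander: ivory-coloured bone folder 150 by 22 by 5 mm, lying along the tray's left side. Origin underneath its centre.
- paste_jar: Bystander: closed jar 72 mm across, 100 mm high, right of the selector. Origin underneath its centre.
Not all that is in view belongs to the job. Of the things like the starter, leave any that is orange; of the rest the larger one is meant.

How it is judged:
On the way, in this order (a step that is already met when the one before it is completed fails the run):
1. the book lies flush and square against the rear stop (x of book_center in the frame of tray above 0.034 m and angle between the x axis of book_center and the x axis of tray, either way round below 0.07 rad), for 0.2 s.
2. the shield is fully down (value of joint shield below 0.05 rad), for 0.2 s.
3. the pointer points at the blue port (horizontal distance between pointer_tip and blue_mark below 0.0105 m and velocity of joint pointer between -0.3 and 0.3 rad/s), for 0.3 s.
4. the fan lever is fully over (value of joint fan_lever above 0.9 rad), for 0.2 s.
At the end, for the whole second after the job is handed in: The book lies flat on the deck within 6 mm of the rear stop and within 4 degrees of square, the shield is down (joint under 0.05 rad), the pointer is within 0.11 rad (6 degrees) of the blue port, and the fan lever is over (joint above 0.9 rad) (all of step 1 and height (world z) of book_center below 0.075 m and value of joint shield below 0.05 rad and (value of joint pointer between -0.11 and 0.11 rad or value of joint pointer between 6.173 and 6.393 rad) and value of joint fan_lever above 0.9 rad); the robot touches nothing.
It fails at once if the pointer is turned the long way round to blue (starts within about 15 degrees of exactly opposite may go either way) ((value of joint pointer between 4.62 and 4.8 rad and distance of pointer_tip from where it was at the start of the episode above 0.157 m) or (value of joint pointer between 1.48 and 1.66 rad and distance of pointer_tip from where it was at the start of the episode above 0.157 m)).
It fails at once if a bystander is pushed more than 25 mm away (distance of any of sponge, pencil, bone_folder, paste_jar from where it was at the start of the episode above 0.025 m).
It also fails if it takes over 72 s, if anything falls off the work surface, if the arm or the gripper's body presses on something with over 40 N, if the wrist force passes 120 N, or if a joint passes its speed limit or range.

## Robot

A 6-joint arm with a two-finger parallel gripper is mounted at the origin on the work surface. World frame = base frame: x ahead of the robot, y to its left, z up, the work surface at z = 0. Lengths are in m, angles in rad, forces in N, time in s.
With the tool pointing down it reaches from about 0.4 to 0.825 m from the base axis. Payload 7 kg.
Tool frame: the origin (TCP) lies at the very end of the fingers, on their centre line; the grasp point (between the pads) lies 19 mm behind it; z points along the fingers, y is the line along which they close (so a half turn about z gives the same grasp; the last joint's range is limited). The gripper opens to 88 mm and grips with 3 to 60 N. Pads are 19 mm wide; open, the fingers measure 130 mm over their backs; the gripper's body (78 mm by 193 mm) begins 47 mm behind the grasp point.
Start: joints at [-0.92, 0.359, 0.012, 0, -1.224, -0.288], TCP at [0.24, -0.631, 0.227] pointing down, gripper open.
Joint ranges: [-3.07, 3.07], [-1.43, 2.12], [-1.02, 1.25], [-3.03, 1.67], [-3.05, -0], [-3.03, 3.03]. Speed limits (rad/s): [2.39, 2.39, 3.01, 3.14, 3.14, 3.14].

## Interface

Orientations are given as [roll, pitch, yaw] about the fixed x, y, z axes, in that order (R = Rz(yaw) Ry(pitch) Rx(roll)).
In Python, from station import arm gives the robot as it stands.
- The arm moves only by the tool step_arm, never from a script. Its argument "rows" is a list of rows, each a list of 5 numbers: the shift along the world's x, y, z in m, then the turn about the world's z in rad, then the finger opening in m, from 0 to 0.0876. In form: [[x, y, z, spin, gripper], ...]. A call has 1 to 20 rows; each row is the pose to reach, as a shift and turn from the pose commanded when the call began; what a row does not reach only later rows make up. A row lasts 1/10 s, in which the tool goes at most 50 mm and 8.59 degrees, less where a joint would pass 70% of its speed; a pose out of reach is approached as far as the arm can. A call with a gripper value outside its range is refused whole. The fingers move at their own pace and stop on an object; "newtons" is the grip in N (left out, the last holds). Time passes only in rows, so rows that repeat a pose let the fingers close. It gives the time, the measured TCP pose, the force, the opening and the grip force at its end, in the units of the state.
- arm.get_state(): the state, without advancing time (a new reading comes with each control period).
- arm.grab_frame(name): name is "scene" or "top" or "wrist"; returns a dict with "color" (384x512x3 uint8, blue, green, red), "vfov" (degrees; the focal length in pixels is half the picture's height over the tangent of half this angle, whatever the lens; pixels are square), "cx", "cy" (the principal point, pixels), "rvec" (rotation vector, rad) and "tvec" (3), from world to camera coordinates, as OpenCV has them. Camera axes: x right, y down, z forward; pixel columns grow to the right and rows downward; lengths in m; the calibration is good to about 2 mm. The wrist camera is an equidistant fisheye: a pixel r from the principal point sees the ray r / f radians off the axis. A picture is of the moment at which its call begins. There is no depth.
- arm.job_done(): hands the job in; it is judged then, once.
The state is a dict: "t": time; "q": joint angles; "qd": joint speeds; "joint_efforts": joint torques, N m; "eef_pos": TCP position; "ee_rot": TCP orientation; "force": force on the tool from outside, world axes, zero at the start; "moment": the same for the moment, N m; "width": finger opening in m; "gripper_force": force on a finger pad.
Only numpy, scipy, OpenCV 4.12 (cv2) and the standard library are available. Lean on these libraries where they do the work, as an engineer would, in place of code of your own. Each camera call takes 0.05 s, during which the arm holds its last target. There are 200 camera calls.

## Working session

There is one attempt and no reset: what is moved stays moved. The work goes in short steps, Python scripts to look and compute and a tool call to move; the robot and the scene stay as the last step left them, time stands still between calls to the robot, and variables do not carry over. Pictures are saved under pics/ and viewed, at most 10 in all, crops included, and the job is handed in when it is done.

Besides the shell and the picture viewer there is one more tool, called after "Emit:" as name([rows], argument=value, ...), one row to a line, values as JSON. step_arm: Moves the arm, as the interface text tells. Its arguments: {"type":"object","properties":{"rows":{"type":"array"},"newtons":{"type":"number"}},"required":["rows"]}

```bash
mkdir -p pics; cat > h.py <<'E'
import numpy as np, cv2
from station import arm
def cam(n):
    f=arm.grab_frame(n); f['R']=cv2.Rodrigues(np.array(f['rvec'],float))[0]; f['t']=np.array(f['tvec'],float).ravel()
    f['f']=f['color'].shape[0]/2/np.tan(np.radians(f['vfov'])/2); f['n']=n
    return f
def ray(f,u,v):
    x,y=u-f['cx'],v-f['cy']
    if f['n']=='wrist':
        r=np.hypot(x,y)+1e-9; a=r/f['f']; d=np.array([np.sin(a)*x/r,np.sin(a)*y/r,np.cos(a)])
    else: d=np.array([x/f['f'],y/f['f'],1])
    return -f['R'].T@f['t'], f['R'].T@d
def onz(f,u,v,z):
    o,d=ray(f,u,v); return o+d*(z-o[2])/d[2]
def proj(f,p):
    c=f['R']@np.array(p,float)+f['t']; return f['cx']+f['f']*c[0]/c[2], f['cy']+f['f']*c[1]/c[2]
E
python3 - <<'E'
from h import *
a=cam('scene');b=cam('top')
for f in(a,b):
    np.save('pics/%s.npy'%f['n'],f['color'])
    print(f['n'],f['vfov'],f['cx'],f['cy'],-f['R'].T@f['t'],f['R'][2])
    cv2.imwrite('pics/%s1.png'%f['n'],cv2.resize(f['color'],(800,600),interpolation=cv2.INTER_CUBIC))
print(arm.get_state())
E
```

```text
scene 51.56937863048351 255.98443751124995 183.57287179177823 [1.39474939 0.15163761 0.7074833 ] [-0.81042052 -0.17824317 -0.55807522]
top 46.02020838147236 255.95950699046634 191.55339212433597 [ 0.31231115 -0.04385981  1.57963582] [ 0.12424023 -0.00539911 -0.99223748]
{'t': 0.1, 'q': array([-9.19915992e-01,  3.59301125e-01,  1.11632999e-02, -2.79636489e-04,
       -1.22411895e+00, -2.88098091e-01]), 'qd': array([ 0.0011023 , -0.00106242,  0.00366867,  0.00227984,  0.00211136,
        0.00169114]), 'joint_efforts': array([-4.51554341e-03, -5.84161878e+01,  2.93746662e+01,  7.01562256e+00,
        1.00647920e-02, -5.99026475e-05]), 'eef_pos': array([ 0.23935152, -0.63067345,  0.22573632]), 'ee_rot': array([ 3.14011770e+00, -1.62931871e-04, -2.77890550e+00]), 'force': array([0.28400046, 0.62166594, 0.19108253]), 'moment': array([ 0.02192358,  0.0118109 , -0.08824072]), 'gripper_force': 0.0, 'width': 0.08763448556027163}
```

View pics/top1.png

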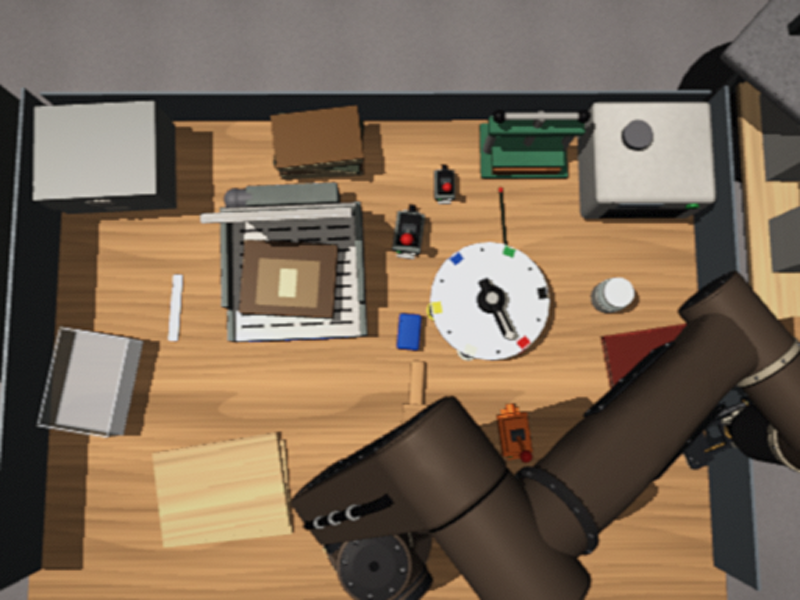

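View pics/scene1.png

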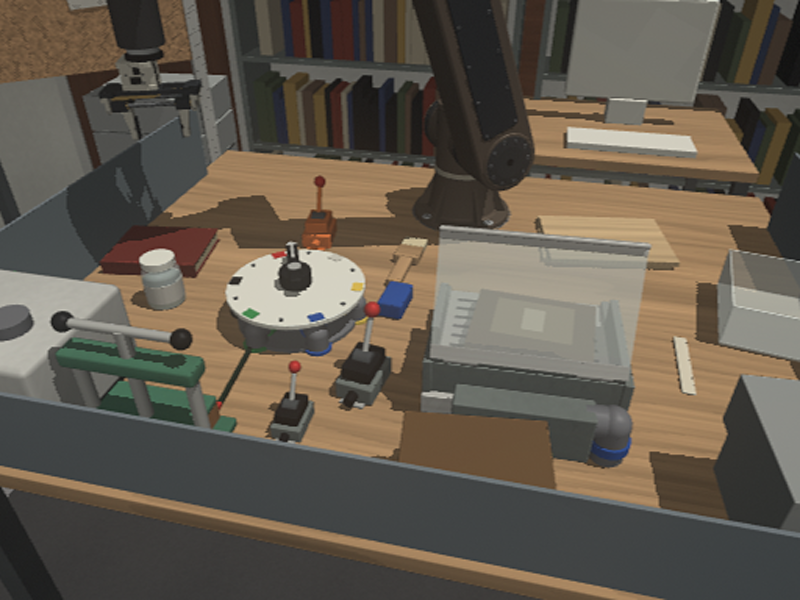

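Top view (800×600 scale): the book is at (288,282) on the tray, and the raised shield lip runs (205,217)–(357,210). The dial centre is at (490,298), with the pointer tip at (513,338) near red (523,342) and blue at (457,258). The right starter is the larger grey one, ball at (406,239). Next I'll measure these.

```bash
python3 - <<'E'
from h import *
f=cam('top');im=f['color'];hsv=cv2.cvtColor(im,cv2.COLOR_BGR2HSV);k=.64
def blobs(lo,hi,box,mn=8):
    x0,y0,x1,y1=[int(v*k) for v in box]
    m=np.zeros(im.shape[:2],np.uint8);m[y0:y1,x0:x1]=cv2.inRange(hsv,lo,hi)[y0:y1,x0:x1]
    n,_,st,c=cv2.connectedComponentsWithStats(m)
    return m,[(c[i],st[i,4]) for i in range(1,n) if st[i,4]>=mn]
D=(425,235,560,370)
for nm,lo,hi in(('blue',(100,120,60),(130,255,255)),('yel',(20,120,100),(35,255,255)),('green',(45,100,50),(85,255,255)),('red',(0,170,100),(8,255,255))):
    for c,a in blobs(lo,hi,D,5)[1]: print(nm,c,a,onz(f,*c,.07))
m,b=blobs((0,0,0),(180,255,70),(462,265,530,348)); 
for c,a in b: print('black',c,a,onz(f,*c,.1))
# dial white ellipse
m,b=blobs((0,0,170),(180,60,255),D,100);cs,_=cv2.findContours(m,0,2);c=max(cs,key=cv2.contourArea);e=cv2.fitEllipse(cv2.convexHull(c));print('dial',e,onz(f,*e[0],.07))
# balls
for c,a in blobs((0,150,80),(8,255,255),(385,160,470,260),4)[1]: print('ball',c,a,onz(f,*c,.126))
# book
m,b=blobs((3,40,25),(25,200,110),(233,232,345,325),200);print(b)
cs,_=cv2.findContours(m,0,2);c=max(cs,key=cv2.contourArea);r=cv2.minAreaRect(c);P=cv2.boxPoints(r)
for p in P: print('book',p,onz(f,*p,.085))
cv2.imwrite('pics/c1.png',np.hstack([cv2.resize(im[110:230,125:245],None,fx=3.3,fy=3.3,interpolation=2),cv2.resize(im[130:250,250:370],None,fx=3.3,fy=3.3,interpolation=2)]))
E
```

```text
blue [291.92857143 165.21428571] 28 [ 0.59082237 -0.17450625  0.07      ]
yel [279.35483871 196.38709677] 31 [ 0.48461543 -0.13063888  0.07      ]
yel [274.         199.40909091] 22 [ 0.47448032 -0.11253285  0.07      ]
green [325.22222222 160.81481481] 27 [ 0.60552933 -0.28786562  0.07      ]
red [334.57692308 218.65384615] 26 [ 0.40888056 -0.31443739  0.07      ]
black [314.95437262 192.90874525] 263 [ 0.49221987 -0.24652763  0.1       ]
dial ((312.68719482421875, 192.56683349609375), (75.70269775390625, 76.28712463378906), 23.73569107055664) [ 0.49706062 -0.24302435  0.07      ]
ball [285.56 119.08] 25 [ 0.73549908 -0.15088997  0.126     ]
ball [259.70833333 152.5       ] 48 [ 0.62320732 -0.06469375  0.126     ]
[(array([194.70035461, 171.29964539]), np.int32(1128))]
book [152.51347 200.00073] [0.47269632 0.2916288  0.085     ]
book [155.11653 151.84415] [0.63561736 0.28669397 0.085     ]
book [216.69337 155.17264] [0.62338794 0.07949636 0.085     ]
book [214.09032 203.32922] [0.46067212 0.08718943 0.085     ]
```

View pics/c1.png

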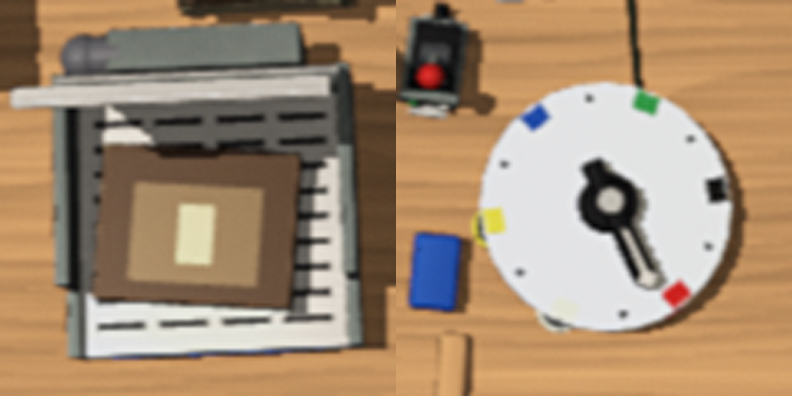

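```bash
python3 - <<'E'
from h import *
f=cam('top')
L=lambda u,v:(125+u/3.3,110+v/3.3)
Rr=lambda u,v:(250+(u-396)/3.3,130+v/3.3)
for n,p,z in(('frontL',L(72,357),.055),('frontR',L(360,346),.055),('slotL',L(97,326),.05),('slotR',L(332,317),.05),('slot6L',L(97,124),.05),('slot6R',L(325,115),.05),('cheekL',L(55,285),.11),('cheekR',L(357,275),.11),('stopR',L(347,68),.11),('stopL',L(58,80),.11),
 ('lipL',L(14,97),.29),('lipR',L(330,86),.29),('tip',Rr(653,288),.108),('tail',Rr(594,165),.108),('hub',Rr(610,200),.115)):
    print(n,onz(f,*p,z).round(4))
c=np.array([.497,-.243])
ang=lambda p:np.degrees(np.arctan2(*(np.array(p)[:2]-c)[::-1]))
for n,p in(('blue',(.5908,-.1745)),('green',(.6055,-.2879)),('red',(.4089,-.3144)),('yel',(.4846,-.1306)),('tip',onz(f,*Rr(653,288),.108))):print(n,ang(p),np.hypot(*(np.array(p)[:2]-c)))
# triangulate ball of the starter
s=cam('scene');h=cv2.cvtColor(s['color'],cv2.COLOR_BGR2HSV);m=cv2.inRange(h,(0,130,80),(8,255,255));n,_,st,cc=cv2.connectedComponentsWithStats(m)
i=min(range(1,n),key=lambda i:np.hypot(*(cc[i]-np.array([373,310])*.64)))
o1,d1=ray(s,*cc[i]);o2,d2=ray(f,259.7,152.5)
t=np.linalg.lstsq(np.c_[d1,-d2],o2-o1,rcond=None)[0];print('ball',cc[i],o1+t[0]*d1,o2+t[1]*d2)
g=lambda u,v:(u*.64,v*.64)
# lip ends in both views
for a,b in((g(650,247),L(14,97)),(g(440,229),L(330,86))):
    o1,d1=ray(s,*a);o2,d2=ray(f,*b);t=np.linalg.lstsq(np.c_[d1,-d2],o2-o1,rcond=None)[0];print('lip',o1+t[0]*d1,o2+t[1]*d2)
E
```

```text
frontL [0.4144 0.3161 0.055 ]
frontR [0.4243 0.0221 0.055 ]
slotL [0.4465 0.2924 0.05  ]
slotR [0.4547 0.0511 0.05  ]
slot6L [0.6582 0.2973 0.05  ]
slot6R [0.6669 0.0592 0.05  ]
cheekL [0.4821 0.3217 0.11  ]
cheekR [0.4908 0.0227 0.11  ]
stopR [0.7013 0.0331 0.11  ]
stopL [0.69   0.3242 0.11  ]
lipL [0.6285 0.3175 0.29  ]
lipR [0.6374 0.0387 0.29  ]
tip [ 0.4111 -0.2859  0.108 ]
tail [ 0.5341 -0.23    0.108 ]
hub [ 0.498  -0.2443  0.115 ]
blue 36.13980324237586 0.11614942961547423
green -22.48098910851056 0.11742342185441544
red -140.97721548940586 0.1134000440917022
yel 96.29542942727225 0.11308191721048949
tip -153.47731580763542 0.09605394096815636
ball [237.79452055 197.54794521] [ 0.62285904 -0.06433309  0.12726753] [ 0.62293203 -0.06464802  0.12728765]
lip [0.62838756 0.32177855 0.2932252 ] [0.62808846 0.31697743 0.29180664]
lip [0.63665383 0.04186355 0.29106868] [0.63716834 0.0386086  0.29099008]
```

Emit:
step_arm([
  [0.07,0.13,0.02,-0.1,0.0876],
  [0.15,0.26,0.02,-0.2,0.0876],
  [0.22,0.38,0.02,-0.328,0.0876],
  [0.22,0.38,0.02,-0.328,0.0876],
  [0.22,0.38,0.02,-0.328,0.0876],
  [0.22,0.38,0.02,-0.328,0.0876],
  [0.22,0.38,0.02,-0.328,0.0876],
  [0.22,0.38,0.02,-0.328,0.0876],
  [0.22,0.38,0.02,-0.328,0.0876],
  [0.21,0.45,0.02,-0.328,0.0876],
  [0.2,0.55,0.02,-0.328,0.0876],
  [0.189,0.814,0.02,-0.328,0.0876],
  [0.189,0.814,0.02,-0.328,0.0876],
  [0.189,0.814,0.02,-0.328,0.0876],
  [0.189,0.814,0.02,-0.328,0.0876],
  [0.189,0.814,0.02,-0.328,0.0876],
  [0.189,0.814,0.02,-0.328,0.0876],
  [0.189,0.814,0.02,-0.328,0.0876],
  [0.189,0.814,0.02,-0.328,0.0876],
  [0.189,0.814,0.02,-0.328,0.0876],
])

```text
t: 2.25
eef_pos: [0.4282, 0.1836, 0.2463]
ee_rot: [-3.141, -0.001, -3.105]
force: [0.3, -0.7, -0.6]
width: 0.0874
gripper_force: 0.0
```

Emit:
step_arm([
  [0,0,-0.05,0,0.0876],
  [0,0,-0.1,0,0.0876],
  [0,0,-0.14,0,0.0876],
  [0,0,-0.17,0,0.0876],
  [0,0,-0.182,0,0.0876],
  [0,0,-0.182,0,0.0876],
])

```text
t: 2.85
eef_pos: [0.4276, 0.1807, 0.0629]
ee_rot: [-3.139, -0.003, -3.109]
force: [0.2, 0.4, 0.0]
width: 0.0879
gripper_force: 0.0
```

Emit:
step_arm([
  [0.01,0,0,0,0.0876],
  [0.02,0.001,0,0,0.0876],
  [0.03,0.001,0,0,0.0876],
  [0.037,0.001,0,0,0.0876],
  [0.044,0.001,0,0,0.0876],
  [0.05,0.002,0,0,0.0876],
  [0.055,0.002,0,0,0.0876],
  [0.06,0.002,0,0,0.0876],
  [0.065,0.002,0,0,0.0876],
  [0.07,0.002,0,0,0.0876],
])

```text
t: 3.85
eef_pos: [0.4983, 0.1844, 0.0648]
ee_rot: [-3.141, -0.001, -3.107]
force: [-5.9, -0.6, 2.2]
width: 0.0879
gripper_force: 3.1
```

Emit:
step_arm([
  [0.003,0,0,0,0.0876],
  [0.006,0,0,0,0.0876],
  [0.009,0,0,0,0.0876],
  [0.012,0,0,0,0.0876],
  [0.012,0,0,0,0.0876],
])

```text
t: 4.35
eef_pos: [0.5107, 0.1846, 0.0648]
ee_rot: [-3.141, -0.001, -3.107]
force: [-4.1, -0.7, 0.8]
width: 0.0876
gripper_force: 1.9
```

Emit:
step_arm([
  [0.002,0,0,0,0.0876],
  [0.004,0,0,0,0.0876],
  [0.006,0,0,0,0.0876],
  [0.006,0,0,0,0.0876],
])

```text
t: 4.75
eef_pos: [0.515, 0.1845, 0.0648]
ee_rot: [-3.141, -0.003, -3.107]
force: [-13.1, 1.0, 6.9]
width: 0.0874
gripper_force: 6.5
```

Emit:
step_arm([
  [0.002,0,0,0,0.0876],
  [0.003,0,0,0,0.0876],
  [0.003,0,0,0,0.0876],
])

```text
t: 5.05
eef_pos: [0.5152, 0.1842, 0.0647]
ee_rot: [-3.14, -0.007, -3.106]
force: [-25.9, 3.9, 18.0]
width: 0.0876
gripper_force: 13.5
```

```bash
python3 - <<'E'
from h import *
print(arm.get_state()['force'],arm.get_state()['eef_pos'])
w=cam('wrist');cv2.imwrite('pics/w1.png',w['color'])
E
```

```text
[-25.86128484   3.85899401  18.01837644] [0.5151717  0.18417359 0.06472961]
```

View pics/w1.png

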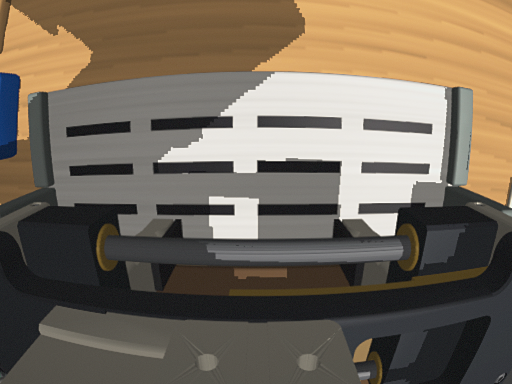

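Wrist view: the deck's front slots lie square across the picture, and the book (at about 260,270) is between the fingers and the stop. The force climbed to 26 N with no further motion, so the book is home. I'll back off and go round behind the shield's edge.

Emit:
step_arm([
  [-0.01,0,0,0,0.0876],
  [-0.04,0,0,0,0.0876],
  [-0.05,0,0.03,0,0.04],
  [-0.05,0,0.08,0,0],
  [-0.05,0,0.13,0,0],
  [-0.05,0,0.18,0,0],
  [-0.05,0,0.23,0,0],
  [-0.05,0,0.28,0,0],
  [-0.05,-0.005,0.3,0,0],
  [-0.02,-0.005,0.3,0,0],
  [0.03,-0.005,0.3,0,0],
  [0.08,-0.005,0.3,0,0],
  [0.13,-0.005,0.3,0,0],
  [0.16,-0.005,0.3,0,0],
  [0.16,-0.005,0.3,0,0],
  [0.16,-0.005,0.3,0,0],
])

```text
t: 6.7
eef_pos: [0.6808, 0.1797, 0.3638]
ee_rot: [-3.141, 0.0, -3.108]
force: [-0.8, 0.2, 0.6]
width: 0.0006
gripper_force: 0.0
```

```bash
python3 - <<'E'
from h import *
a=cam('top');b=cam('scene');cv2.imwrite('pics/t2.png',np.hstack([cv2.resize(a['color'][90:230,115:255],(400,400)),cv2.resize(b['color'][60:300,230:470],(400,400))]))
h=np.array([.689,.1787]);u=np.array([.9994,.034])
for t in np.arange(1.2,-.01,-.1):
    c,s=np.cos(t),np.sin(t);print(round(t,2),(h+u*(-.168*c+.005*s+.0095)).round(4),round(.112+.168*s+.005*c,4))
E
```

```text
1.2 [0.6423 0.1771] 0.2704
1.1 [0.6268 0.1766] 0.264
1.0 [0.612  0.1761] 0.2561
0.9 [0.598  0.1756] 0.2467
0.8 [0.5851 0.1752] 0.236
0.7 [0.5733 0.1748] 0.2241
0.6 [0.5627 0.1744] 0.211
0.5 [0.5535 0.1741] 0.1969
0.4 [0.5458 0.1738] 0.182
0.3 [0.5396 0.1736] 0.1664
0.2 [0.5349 0.1735] 0.1503
0.1 [0.5319 0.1734] 0.1337
-0.0 [0.5306 0.1733] 0.117
```

View pics/t2.png

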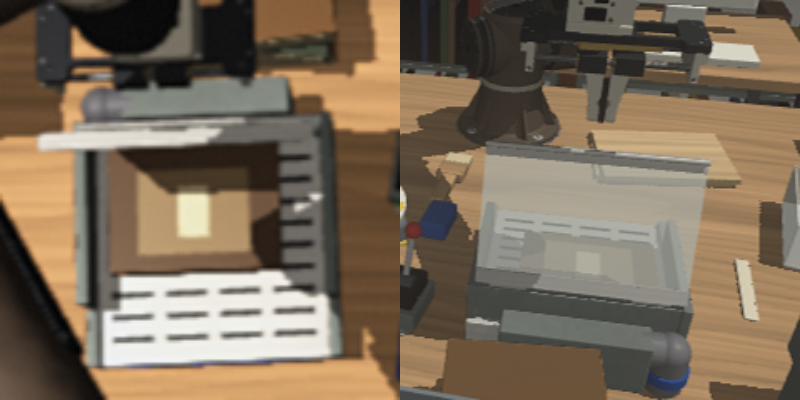

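The picture shows the book square against the stop, the shield still raised, and the closed fingers above and behind its edge. I'll go down behind the edge and follow its arc.

Emit:
step_arm([
  [0,0,-0.04,0,0],
  [0,0,-0.08,0,0],
  [0,0,-0.093,0,0],
  [-0.01,0,-0.093,0,0],
  [-0.02,0,-0.093,0,0],
  [-0.03,0,-0.094,0,0],
  [-0.04,-0.001,-0.095,0,0],
  [-0.05,-0.001,-0.1,0,0],
  [-0.06,-0.002,-0.104,0,0],
  [-0.068,-0.002,-0.108,0,0],
  [-0.075,-0.003,-0.113,0,0],
  [-0.082,-0.003,-0.117,0,0],
])

```text
t: 8.0
eef_pos: [0.597, 0.1768, 0.2473]
ee_rot: [-3.141, 0.0, -3.107]
force: [3.2, -0.4, -2.0]
width: 0.0004
gripper_force: 1.7
```

Emit:
step_arm([
  [-0.006,0,-0.006,0,0],
  [-0.012,0,-0.012,0,0],
  [-0.018,-0.001,-0.018,0,0],
  [-0.024,-0.001,-0.025,0,0],
  [-0.034,-0.001,-0.038,0,0],
  [-0.044,-0.002,-0.052,0,0],
  [-0.051,-0.002,-0.067,0,0],
  [-0.055,-0.003,-0.075,0,0],
  [-0.058,-0.003,-0.083,0,0],
  [-0.06,-0.003,-0.091,0,0],
  [-0.062,-0.003,-0.099,0,0],
  [-0.064,-0.003,-0.107,0,0],
  [-0.064,-0.003,-0.115,0,0],
  [-0.064,-0.003,-0.123,0,0],
])

```text
t: 9.4
eef_pos: [0.5334, 0.174, 0.1239]
ee_rot: [-3.142, -0.0, -3.107]
force: [-0.8, -0.2, 0.8]
width: 0.0003
gripper_force: 0.5
```

Emit:
step_arm([
  [0,0,-0.004,0,0],
  [0,0,-0.007,0,0],
  [0,0,-0.009,0,0],
  [0,0,-0.009,0,0],
])

```text
t: 9.8
eef_pos: [0.5335, 0.1739, 0.1172]
ee_rot: [-3.141, 0.0, -3.106]
force: [-7.6, -1.3, 14.8]
width: 0.0003
gripper_force: 7.5
```

Emit:
step_arm([
  [0,0,-0.002,0,0],
  [0,0,-0.002,0,0],
  [0,0,-0.002,0,0],
  [0,0,0.01,0,0],
  [0,0,0.05,0,0],
  [0,0,0.1,0,0],
  [0,0,0.13,0,0],
])

```text
t: 10.5
eef_pos: [0.5348, 0.1743, 0.2496]
ee_rot: [3.14, 0.004, -3.106]
force: [0.8, 0.4, -0.0]
width: 0.0002
gripper_force: 0.0
```

```bash
python3 - <<'E'
from h import *
s=arm.get_state();print(s['q'],s['eef_pos'],s['ee_rot'])
a=cam('top');b=cam('scene');cv2.imwrite('pics/t3.png',np.hstack([cv2.resize(a['color'][90:230,115:255],(400,400)),cv2.resize(b['color'][100:300,230:430],(400,400))]))
E
```

```text
[ 6.63890132e-01  1.56748703e-01 -2.08542345e-01  1.24993912e-03
 -1.20130833e+00 -2.19993407e+00] [0.53478039 0.1743057  0.2496032 ] [ 3.14006706  0.00408016 -3.10639442]
```

View pics/t3.png

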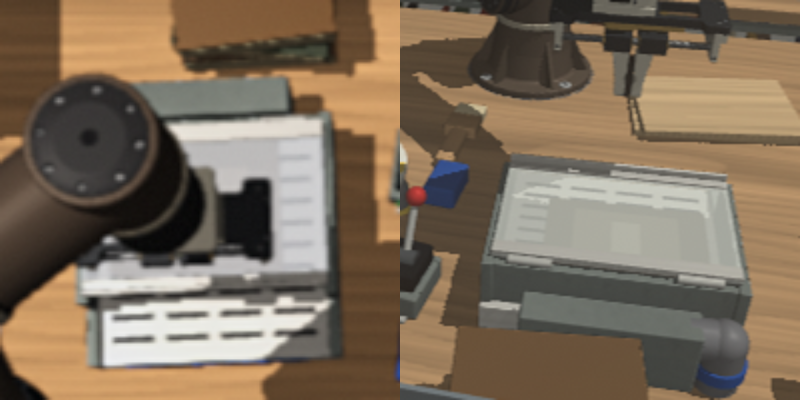

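Both views show the shield lying level on the tray. Next I'll move to the pointer and spin the tool so it straddles it.

Emit:
step_arm([
  [0,0,0,0.14,0],
  [-0.01,-0.04,0,0.28,0.02],
  [-0.02,-0.08,0,0.42,0.05],
  [-0.03,-0.12,0,0.56,0.06],
  [-0.04,-0.16,0,0.7,0.06],
  [-0.05,-0.2,0,0.84,0.06],
  [-0.06,-0.24,0,0.98,0.06],
  [-0.07,-0.28,0,1.12,0.06],
  [-0.075,-0.32,0,1.26,0.06],
  [-0.085,-0.36,0,1.4,0.06],
  [-0.09,-0.4,0,1.54,0.06],
  [-0.1,-0.43,0,1.68,0.06],
  [-0.105,-0.451,0,1.82,0.06],
  [-0.105,-0.451,0,1.96,0.06],
  [-0.105,-0.451,0,2.0,0.06],
  [-0.105,-0.451,0,2.0,0.06],
])

```text
t: 12.2
eef_pos: [0.4283, -0.2774, 0.2452]
ee_rot: [3.141, 0.0, -1.107]
force: [0.3, 0.2, -1.4]
width: 0.0601
gripper_force: 0.0
```

Emit:
step_arm([
  [0,0,0,0.14,0.06],
  [0,0,0,0.28,0.06],
  [0,0,0,0.42,0.06],
  [0,0,0,0.56,0.06],
  [0,0,0,0.7,0.06],
  [0,0,0,0.84,0.06],
  [0,0,0,0.98,0.06],
  [0,0,0,1.12,0.06],
  [0,0,0,1.26,0.06],
  [0,0,0,1.4,0.06],
  [0,0,-0.03,1.54,0.06],
  [0,0,-0.06,1.569,0.06],
  [0,0,-0.09,1.569,0.06],
  [0,0,-0.09,1.569,0.06],
])

```text
t: 13.6
eef_pos: [0.426, -0.276, 0.1519]
ee_rot: [-3.137, 0.005, 0.46]
force: [-0.3, -0.2, -0.8]
width: 0.0596
gripper_force: 0.0
```

```bash
python3 - <<'E'
from h import *
s=arm.get_state();print(s['q'],s['eef_pos'],s['ee_rot'])
w=cam('wrist');np.save('pics/w.npy',w['color']);cv2.imwrite('pics/w2.png',w['color'])
E
```

```text
[-1.88141321e-01  1.52301946e-01 -4.51615957e-01 -1.27759871e-03
 -9.73788261e-01  2.22005420e+00] [ 0.42602278 -0.27595041  0.15193736] [-3.13657708  0.00486839  0.46040688]
```

View pics/w2.png

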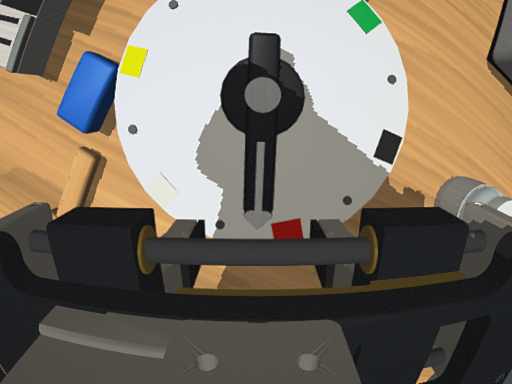

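Wrist view: the pointer is centred between the fingers, hub at (262,95), tip at (257,218). It sits between the white mark (162,188) and the red (287,231). I'll check those points in world coordinates.

```bash
python3 - <<'E'
from h import *
w=cam('wrist')
hub=onz(w,262,95,.115)
for n,p,z in(('hub',(262,95),.115),('tip',(257,223),.1),('red',(287,229),.07),('yel',(133,62),.07),('green',(364,17),.07),('blk',(387,147),.07)):
    q=onz(w,*p,z);print(n,q.round(4),np.degrees(np.arctan2(*(q-hub)[:2][::-1])).round(1),np.hypot(*(q-hub)[:2]).round(4))
E
```

```text
hub [ 0.5011 -0.2429  0.115 ] 0.0 0.0
tip [ 0.4159 -0.2815  0.1   ] -155.6 0.0935
red [ 0.4123 -0.3125  0.07  ] -141.9 0.1127
yel [ 0.4858 -0.1289  0.07  ] 97.6 0.115
green [ 0.6082 -0.2871  0.07  ] -22.4 0.1159
blk [ 0.5169 -0.357   0.07  ] -82.1 0.1152
```

Emit:
step_arm([
  [0,0,-0.03,0,0.06],
  [0,0,-0.06,0,0.06],
  [0,0,-0.071,0,0.06],
  [0,0,-0.071,0,0.04],
  [0,0,-0.071,0,0.015],
  [0,0,-0.071,0,0.015],
  [0,0,-0.071,0,0.015],
], newtons=8)

```text
t: 14.4
eef_pos: [0.4294, -0.2773, 0.0859]
ee_rot: [3.14, -0.002, 0.462]
force: [-0.5, -0.6, 0.0]
width: 0.0334
gripper_force: 0.0
```

```bash
python3 - <<'E'
from h import *
s=arm.get_state();print(s['eef_pos'],s['ee_rot'],s['width'])
C=np.array([.499,-.2435]);o=s['eef_pos'][:2]-C;print(np.hypot(*o),np.degrees(np.arctan2(o[1],o[0])))
def P(d):
    c,n=np.cos(d),np.sin(d);return np.array([c*o[0]+n*o[1],-n*o[0]+c*o[1]])
print([[*(P(d)-o).round(3).tolist(),0,-round(d,2),.015] for d in np.arange(1,15)*.1])
print([[*(P(d)-P(1.4)).round(3).tolist(),0,-round(d-1.4,2),.015] for d in 1.4+np.arange(1,16)*.1])
E
```

```text
[ 0.42936997 -0.27727571  0.08587642] [ 3.14009060e+00 -1.66744937e-03  4.62316486e-01] 0.03340242681769469
0.07738953550004868 -154.12318849272822
[[-0.003, 0.007, 0, np.float64(-0.1), 0.015], [-0.005, 0.015, 0, np.float64(-0.2), 0.015], [-0.007, 0.022, 0, np.float64(-0.3), 0.015], [-0.008, 0.03, 0, np.float64(-0.4), 0.015], [-0.008, 0.038, 0, np.float64(-0.5), 0.015], [-0.007, 0.045, 0, np.float64(-0.6), 0.015], [-0.005, 0.053, 0, np.float64(-0.7), 0.015], [-0.003, 0.06, 0, np.float64(-0.8), 0.015], [-0.0, 0.067, 0, np.float64(-0.9), 0.015], [0.004, 0.074, 0, np.float64(-1.0), 0.015], [0.008, 0.081, 0, np.float64(-1.1), 0.015], [0.013, 0.086, 0, np.float64(-1.2), 0.015], [0.018, 0.092, 0, np.float64(-1.3), 0.015], [0.025, 0.097, 0, np.float64(-1.4), 0.015]]
[[0.007, 0.004, 0, np.float64(-0.1), 0.015], [0.013, 0.008, 0, np.float64(-0.2), 0.015], [0.021, 0.011, 0, np.float64(-0.3), 0.015], [0.028, 0.013, 0, np.float64(-0.4), 0.015], [0.036, 0.014, 0, np.float64(-0.5), 0.015], [0.043, 0.014, 0, np.float64(-0.6), 0.015], [0.051, 0.014, 0, np.float64(-0.7), 0.015], [0.059, 0.013, 0, np.float64(-0.8), 0.015], [0.066, 0.012, 0, np.float64(-0.9), 0.015], [0.074, 0.009, 0, np.float64(-1.0), 0.015], [0.081, 0.006, 0, np.float64(-1.1), 0.015], [0.087, 0.002, 0, np.float64(-1.2), 0.015], [0.094, -0.003, 0, np.float64(-1.3), 0.015], [0.099, -0.008, 0, np.float64(-1.4), 0.015], [0.105, -0.013, 0, np.float64(-1.5), 0.015]]
```

Emit:
step_arm([
  [0,0,-0.005,0,0.033],
  [0,0,-0.005,0,0.015],
  [0,0,-0.005,0,0.015],
  [0,0,-0.005,0,0.015],
  [0,0,-0.005,0,0.015],
])

```text
t: 14.9
eef_pos: [0.428, -0.2769, 0.0794]
ee_rot: [-3.141, 0.001, 0.462]
force: [-1.2, 2.3, 1.3]
width: 0.0219
gripper_force: 8.0
```

Emit:
step_arm([
  [-0.003,0.007,0,-0.1,0.015],
  [-0.005,0.015,0,-0.2,0.015],
  [-0.007,0.022,0,-0.3,0.015],
  [-0.008,0.03,0,-0.4,0.015],
  [-0.008,0.038,0,-0.5,0.015],
  [-0.007,0.045,0,-0.6,0.015],
  [-0.005,0.053,0,-0.7,0.015],
])

```text
t: 15.6
eef_pos: [0.4228, -0.224, 0.0794]
ee_rot: [3.141, 0.001, -0.242]
force: [-1.5, -0.9, -0.3]
width: 0.0217
gripper_force: 8.0
```

Emit:
step_arm([
  [0.002,0.007,0,-0.1,0.015],
  [0.005,0.014,0,-0.2,0.015],
  [0.009,0.021,0,-0.3,0.015],
  [0.013,0.028,0,-0.4,0.015],
  [0.018,0.033,0,-0.5,0.015],
  [0.023,0.039,0,-0.6,0.015],
  [0.03,0.044,0,-0.7,0.015],
])

```text
t: 16.3
eef_pos: [0.4522, -0.1796, 0.0793]
ee_rot: [3.14, 0.002, -0.942]
force: [-5.6, 3.8, 4.8]
width: 0.0221
gripper_force: 8.0
```

Emit:
step_arm([
  [0.007,0.004,0,-0.1,0.015],
  [0.013,0.008,0,-0.2,0.015],
  [0.021,0.011,0,-0.3,0.015],
  [0.028,0.013,0,-0.4,0.015],
  [0.036,0.014,0,-0.5,0.015],
  [0.043,0.014,0,-0.6,0.015],
  [0.051,0.014,0,-0.7,0.015],
  [0.059,0.013,0,-0.8,0.015],
  [0.066,0.012,0,-0.9,0.015],
  [0.074,0.009,0,-1.0,0.015],
  [0.081,0.006,0,-1.1,0.015],
  [0.087,0.002,0,-1.2,0.015],
  [0.094,-0.003,0,-1.3,0.015],
  [0.099,-0.008,0,-1.4,0.015],
  [0.105,-0.013,0,-1.5,0.015],
  [0.105,-0.013,0,-1.5,0.015],
  [0.105,-0.013,0,-1.5,0.015],
])

```text
t: 18.0
eef_pos: [0.5602, -0.1925, 0.0793]
ee_rot: [-3.14, 0.003, -2.435]
force: [5.2, 3.7, -6.2]
width: 0.022
gripper_force: 8.0
```

```bash
python3 - <<'E'
from h import *
s=arm.get_state();print(s['eef_pos'],s['ee_rot'],s['width'],s['force'])
w=cam('wrist');cv2.imwrite('pics/w3.png',w['color'])
print(np.degrees(s['ee_rot'][2])+180)
E
```

```text
[ 0.560208   -0.19250857  0.07930543] [-3.14012270e+00  2.52112828e-03 -2.43543703e+00] 0.02204354695480095 [ 5.23207903  3.67497667 -6.22907636]
40.45973671776213
```

View pics/w3.png

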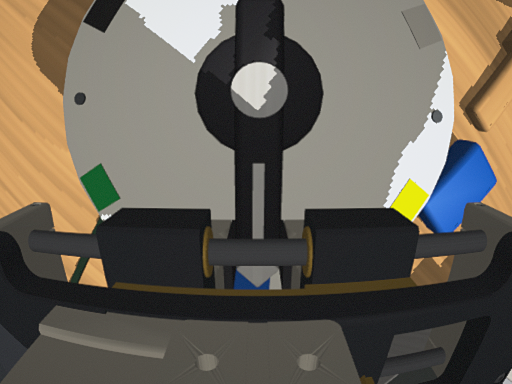

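Wrist view: the pointer's tip (258,280) lies over the blue mark, which is centred about 7 px to the left, so a further ~2.5° clockwise is needed. I'll trim that and release.

Emit:
step_arm([
  [0.002,-0.003,0,-0.045,0.015],
  [0.002,-0.003,0,-0.045,0.015],
  [0.002,-0.003,0,-0.045,0.015],
  [0.002,-0.003,0,-0.045,0.015],
  [0.002,-0.003,0,-0.045,0.05],
  [0.002,-0.003,0,-0.045,0.05],
  [0.002,-0.003,0,-0.045,0.05],
  [0.002,-0.003,0.03,-0.045,0.05],
  [0.002,-0.003,0.08,-0.045,0.05],
  [0.002,-0.003,0.13,-0.045,0.03],
  [0.002,-0.003,0.16,-0.045,0],
])

```text
t: 19.15
eef_pos: [0.5613, -0.1967, 0.2441]
ee_rot: [-3.138, 0.003, -2.482]
force: [0.2, -0.1, 0.2]
width: 0.0391
gripper_force: 0.0
```

```bash
python3 - <<'E'
from h import *
s=arm.get_state();print(s['eef_pos'],s['ee_rot'],s['q'])
w=cam('wrist');cv2.imwrite('pics/w4.png',w['color'])
E
```

```text
[ 0.56134247 -0.19671708  0.24412677] [-3.13779046e+00  2.75776104e-03 -2.48197365e+00] [-0.00788765  0.21396459 -0.14937801  0.0013707  -1.20293452 -0.90378496]
```

View pics/w4.png

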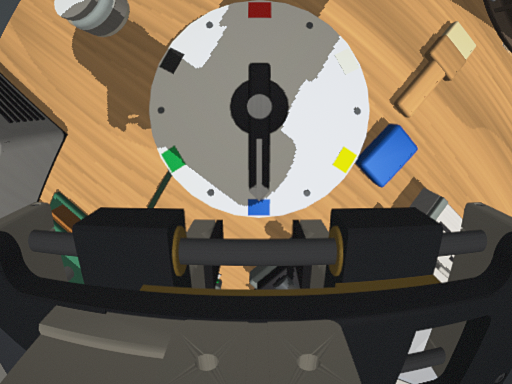

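Wrist view: pointer tip (259,190) lines up with the blue mark (259,207) and the hub (259,105). Now the fan lever.

Emit:
step_arm([
  [0,0.03,0,-0.14,0],
  [0.005,0.06,0,-0.28,0],
  [0.012,0.1,0,-0.42,0],
  [0.012,0.135,0,-0.56,0],
  [0.012,0.135,0,-0.7,0],
  [0.012,0.135,0,-0.76,0],
  [0.012,0.135,-0.04,-0.76,0],
  [0.012,0.135,-0.08,-0.76,0],
  [0.012,0.135,-0.12,-0.76,0],
  [0.012,0.135,-0.136,-0.76,0],
  [0.012,0.135,-0.136,-0.76,0],
])

```text
t: 20.3
eef_pos: [0.5703, -0.0616, 0.1006]
ee_rot: [-3.14, -0.006, 3.04]
force: [-0.5, -0.9, 0.2]
width: 0.0004
gripper_force: 0.0
```

Emit:
step_arm([
  [0.01,-0.001,0,0,0],
  [0.02,-0.002,0,0,0],
  [0.03,-0.003,0,0,0],
  [0.04,-0.004,0,0,0],
  [0.05,-0.005,0,0,0],
  [0.06,-0.006,0,0,0],
  [0.07,-0.007,0,0,0],
  [0.08,-0.008,0,0,0],
])

```text
t: 21.1
eef_pos: [0.6534, -0.0693, 0.1034]
ee_rot: [-3.141, -0.0, 3.04]
force: [-0.7, -0.6, 0.2]
width: 0.0006
gripper_force: 0.6
```

Emit:
step_arm([
  [0.008,-0.001,0.002,0,0],
  [0.014,-0.0015,0.002,0,0],
  [0.02,-0.002,0.002,0,0],
  [0.02,-0.002,0.002,0,0],
])

```text
t: 21.5
eef_pos: [0.6728, -0.0711, 0.1053]
ee_rot: [-3.141, -0.001, 3.04]
force: [-0.9, -1.0, 0.2]
width: 0.0006
gripper_force: 0.4
```

```bash
python3 - <<'E'
from h import *
s=cam('scene');h=cv2.cvtColor(s['color'],cv2.COLOR_BGR2HSV);m=cv2.inRange(h,(0,130,80),(8,255,255));n,_,st,cc=cv2.connectedComponentsWithStats(m)
print([(cc[i].round(),st[i,4]) for i in range(1,n) if st[i,4]>10])
for t in(.8,.9,1.0,1.05):print(t,proj(s,(.661+.08*np.sin(t-.5),-.072,.056+.08*np.cos(t-.5))))
E
```

```text
[(array([103., 156.]), np.int32(1121)), (array([178., 162.]), np.int32(27)), (array([225., 216.]), np.int32(82)), (array([188., 234.]), np.int32(54)), (array([140., 258.]), np.int32(13))]
0.8 (np.float64(227.9495892070941), np.float64(210.38259662995597))
0.9 (np.float64(227.1172559776367), np.float64(213.22908018719323))
1.0 (np.float64(226.32613477504583), np.float64(216.2693882246192))
1.05 (np.float64(225.94924081447726), np.float64(217.85146707276706))
```

Emit:
step_arm([
  [0.003,0,0,0,0],
  [0.006,0,0,0,0],
  [0.008,0,0,0,0],
  [0.008,0,0,0,0],
])

```text
t: 21.95
eef_pos: [0.6745, -0.0714, 0.1046]
ee_rot: [-3.14, -0.011, 3.039]
force: [-19.0, 2.6, 9.6]
width: 0.0003
gripper_force: 10.4
```

The lever is hard on its end stop (19 N). Back off and lift clear.

Emit:
step_arm([
  [-0.02,0,0,0,0],
  [-0.05,0.003,0,0,0],
  [-0.09,0.005,0,0,0],
  [-0.1,0.005,0.04,0,0],
  [-0.1,0.005,0.09,0,0],
  [-0.1,0.005,0.14,0,0],
  [-0.1,0.005,0.18,0,0],
  [-0.1,-0.045,0.18,0,0],
  [-0.1,-0.095,0.18,0,0],
  [-0.13,-0.145,0.18,0,0],
  [-0.16,-0.195,0.18,0,0],
  [-0.16,-0.245,0.18,0,0],
  [-0.16,-0.295,0.18,0,0],
  [-0.16,-0.345,0.18,0,0],
  [-0.16,-0.345,0.18,0,0],
])

```text
t: 23.45
eef_pos: [0.5198, -0.4202, 0.2851]
ee_rot: [-3.141, 0.0, 3.037]
force: [0.0, 0.7, -1.0]
width: 0.0004
gripper_force: 0.0
```

```bash
python3 - <<'E'
from h import *
a=cam('top');b=cam('scene');cv2.imwrite('pics/t5.png',np.hstack([cv2.resize(a['color'],(400,300)),cv2.resize(b['color'],(400,300))]))
E
```

```text
(no output)
```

View pics/t5.png

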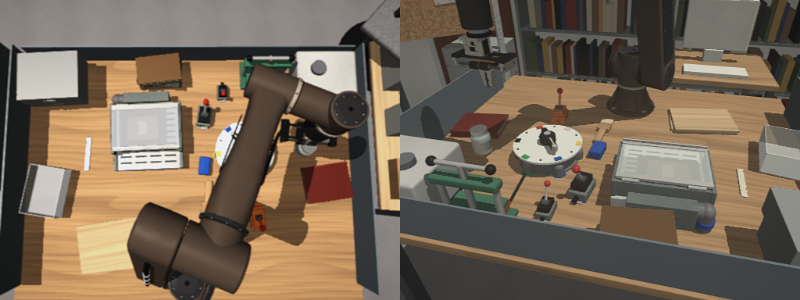

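The shield is down, the lever (ball at 206,101 in the top view) is over, the bystanders are in place and the arm is clear.

```bash
python3 -c "
from station import arm
print(arm.job_done())"
```

```text
the job is handed in; nothing more can be done
None
```

I handed the job in at about 24 s: the book is square against the rear stop, the shield is down, the pointer was turned clockwise onto blue, and the fan lever is hard against its far stop; no verdict came back.

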